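# Find the socket for the sample pot's nut

## Task

The sample pot's cover is held by one hex nut and we need the socket for it: swing the retaining bar of the socket rack right back out of the way and leave it open, then try the sockets on the nut until you find the one that goes fully down over it. Stand each one that does not fit back in a well of the rack, do not let any socket topple, and do not push the other things on the bench about. Finish holding: keep the fitting socket fully home on the nut with the gripper still closed on it.

Things in the scene. Friction and masses are not known exactly. Their poses are not given: they have to be found in the camera images.
- bail (a joint): Hinge of the rack's retaining bar. 0 = shut: bar straight over the sockets, 4 mm above their tops, so they cannot be lifted out. Grows as it swings to the rack's +x (away from the robot) to its stop at 1.5 rad = open, lying low behind the rack. Starts at 0 to 0.1. Stiff: stays where left; 1 to 3 N at the handle moves it. Steel bar 8 mm thick between flat arms at the rack's y = -105 and +105 mm.
- bail_grip (a point): Middle of the bar's round black rubber handle, 12 mm in diameter and 40 mm long, lying along the rack's y beyond the arm at the rack's -y end (y = -112 to -152 mm); 92 mm above the bench when shut, 29 mm above it and 68 mm further back when open. Free space below and on both sides of it.
- bail_axis (a point): Point on the bar's hinge line level with the middle of the handle; fixed to the rack, 24 mm above the bench. The handle runs on a circle of 68 mm about it, starting straight above it.
- well_0 (a point): A well of the rack (0, 1, 2 along the rack's +y): a round hole 50 mm wide, 12 mm deep. This point is where the centre of a socket lies when it stands in this well (19 mm above the rack's top face, 31 mm above the well's floor).
- well_1 (a point): A well of the rack (0, 1, 2 along the rack's +y): a round hole 50 mm wide, 12 mm deep. This point is where the centre of a socket lies when it stands in this well (19 mm above the rack's top face, 31 mm above the well's floor).
- well_2 (a point): A well of the rack (0, 1, 2 along the rack's +y): a round hole 50 mm wide, 12 mm deep. This point is where the centre of a socket lies when it stands in this well (19 mm above the rack's top face, 31 mm above the well's floor).
- socket_a_mid (a point): One of three sockets, alike outside: steel cylinder 45 mm across, 62 mm long, 0.2 to 0.42 kg, mouth down in a well (which varies). Hex bore 25 mm deep, flared 2 mm a side over its lowest 5 mm; the bores are 25, 27.5 and 32.5 mm across flats, unmarked: find which by trying. Point: centre, 31 mm above the mouth; z up. x is square to a bore flat and to a side of the 20 mm square hole on top.
- socket_b_mid (a point): One of three sockets, alike outside: steel cylinder 45 mm across, 62 mm long, 0.2 to 0.42 kg, mouth down in a well (which varies). Hex bore 25 mm deep, flared 2 mm a side over its lowest 5 mm; the bores are 25, 27.5 and 32.5 mm across flats, unmarked: find which by trying. Point: centre, 31 mm above the mouth; z up. x is square to a bore flat and to a side of the 20 mm square hole on top.
- socket_c_mid (a point): One of three sockets, alike outside: steel cylinder 45 mm across, 62 mm long, 0.2 to 0.42 kg, mouth down in a well (which varies). Hex bore 25 mm deep, flared 2 mm a side over its lowest 5 mm; the bores are 25, 27.5 and 32.5 mm across flats, unmarked: find which by trying. Point: centre, 31 mm above the mouth; z up. x is square to a bore flat and to a side of the 20 mm square hole on top.
- nut_seat (a point): Point on the hex nut's axis at its underside, 104 mm above the bench, on a round boss 50 mm across. Nut fixed, 30 mm across flats, 16 mm high; x is square to a flat (repeats every 60 deg). Its stud, 19 mm across, ends 21.5 mm above this point. The fitting socket's mouth comes down to the boss (socket centre 31 mm above this point); one too small stops at 44 to 47 mm.
- brown_jar: Bystander: brown jar, 55 mm in diameter, 87 mm high; origin at the centre of its underside.
- ptfe_tape: Bystander: white roll of tape lying flat, 52 mm in diameter, 12 mm high; origin at the centre of its underside.
- spanner_b: Bystander: spanner lying flat, 179 mm long, 37 mm wide, 6 mm high; long side along its y.
- padlock: Bystander: red padlock lying flat, 65 x 36 x 18 mm.
- pliers: Bystander: pliers with orange handles lying flat, 153 mm long, 46 mm wide, 12 mm high; long side along its y.
- reducer_bush: Bystander: brass hex reducing bush, 30 x 34 x 24 mm.
- rack: Socket rack, fixed to the bench: aluminium block 70 x 200 mm (x, y), top face 34 mm above the bench, on a thin plate 82 x 216 mm, with three round wells in a row along y, 70 mm apart. Origin: centre of its underside; x points away from the robot, y along the row.
- pot: Sample pot bolted to the bench: grey round body 124 mm across, steel cover, dark bridge bar over it along the pot's x (150 mm long, 30 mm wide, top 102 mm above the bench) with the nut at its middle. Two brass-capped branches along y, out to 76 mm. Origin: centre of its underside.
Mind the look-alikes: they are no part of the job. What is shaped like the part that bears socket_b_mid but red is not meant. What is shaped like the part that bears socket_c_mid but pink is not meant.

How it is judged:
On the way, in this order (a step that is already met when the one before it is completed fails the run):
1. the retaining bar is swung right back while all sockets still stand in their wells (value of joint bail above 1.3 rad and (distance between socket_a_mid and well_0 below 0.007 m or distance between socket_a_mid and well_1 below 0.007 m or distance between socket_a_mid and well_2 below 0.007 m) and angle between each of socket_a_mid, socket_b_mid, socket_c_mid's own z axis and vertical below 0.1 rad and (distance between socket_b_mid and well_0 below 0.007 m or distance between socket_b_mid and well_1 below 0.007 m or distance between socket_b_mid and well_2 below 0.007 m) and (distance between socket_c_mid and well_0 below 0.007 m or distance between socket_c_mid and well_1 below 0.007 m or distance between socket_c_mid and well_2 below 0.007 m)), for 0.2 s.
2. a socket has gone fully down over the nut (((z of socket_a_mid in the frame of nut_seat below 0.034 m and horizontal distance between socket_a_mid and nut_seat below 0.004 m and angle between socket_a_mid's own z axis and vertical below 0.08 rad) or (z of socket_b_mid in the frame of nut_seat below 0.034 m and horizontal distance between socket_b_mid and nut_seat below 0.004 m and angle between socket_b_mid's own z axis and vertical below 0.08 rad) or (z of socket_c_mid in the frame of nut_seat below 0.034 m and horizontal distance between socket_c_mid and nut_seat below 0.004 m and angle between socket_c_mid's own z axis and vertical below 0.08 rad))), for 0.2 s.
At the end, for the whole second after the job is handed in: One socket fully home on the nut: centre under 34 mm above the seat (31 when touching), within 4 mm of the axis, upright to 0.08 rad, gripped with over 2 N. The other two stand in wells (centre within 7 mm, upright to 0.1 rad). Bar open beyond 1.25 rad (value of joint bail above 1.25 rad and (((z of socket_a_mid in the frame of nut_seat below 0.034 m and horizontal distance between socket_a_mid and nut_seat below 0.004 m and angle between socket_a_mid's own z axis and vertical below 0.08 rad) and contact force between the fingers and socket_a above 2 N and ((distance between socket_b_mid and well_0 below 0.007 m or distance between socket_b_mid and well_1 below 0.007 m or distance between socket_b_mid and well_2 below 0.007 m) and angle between socket_b_mid's own z axis and vertical below 0.1 rad) and ((distance between socket_c_mid and well_0 below 0.007 m or distance between socket_c_mid and well_1 below 0.007 m or distance between socket_c_mid and well_2 below 0.007 m) and angle between socket_c_mid's own z axis and vertical below 0.1 rad)) or ((z of socket_b_mid in the frame of nut_seat below 0.034 m and horizontal distance between socket_b_mid and nut_seat below 0.004 m and angle between socket_b_mid's own z axis and vertical below 0.08 rad) and contact force between the fingers and socket_b above 2 N and ((distance between socket_a_mid and well_0 below 0.007 m or distance between socket_a_mid and well_1 below 0.007 m or distance between socket_a_mid and well_2 below 0.007 m) and angle between socket_a_mid's own z axis and vertical below 0.1 rad) and ((distance between socket_c_mid and well_0 below 0.007 m or distance between socket_c_mid and well_1 below 0.007 m or distance between socket_c_mid and well_2 below 0.007 m) and angle between socket_c_mid's own z axis and vertical below 0.1 rad)) or ((z of socket_c_mid in the frame of nut_seat below 0.034 m and horizontal distance between socket_c_mid and nut_seat below 0.004 m and angle between socket_c_mid's own z axis and vertical below 0.08 rad) and contact force between the fingers and socket_c above 2 N and ((distance between socket_a_mid and well_0 below 0.007 m or distance between socket_a_mid and well_1 below 0.007 m or distance between socket_a_mid and well_2 below 0.007 m) and angle between socket_a_mid's own z axis and vertical below 0.1 rad) and ((distance between socket_b_mid and well_0 below 0.007 m or distance between socket_b_mid and well_1 below 0.007 m or distance between socket_b_mid and well_2 below 0.007 m) and angle between socket_b_mid's own z axis and vertical below 0.1 rad)))); the arm keeps its last pose, push and grip.
It fails at once if a socket is tipped over (more than 0.6 rad) (angle between any of socket_a_mid, socket_b_mid, socket_c_mid's own z axis and vertical above 0.6 rad).
It fails at once if a bystander is pushed more than 30 mm (distance of any of brown_jar, ptfe_tape, spanner_b, padlock, pliers, reducer_bush from where it was at the start of the episode above 0.03 m).
It also fails if it takes over 72 s, if anything falls off the work surface, if the arm or the gripper's body presses on something with over 40 N, if the wrist force passes 120 N, or if a joint passes its speed limit or range.

## Robot

A 6-joint arm with a two-finger parallel gripper is mounted at the origin on a cart in front of the work surface, level with it; the furniture and walls round the work are solid. World frame = base frame: x ahead of the robot, y to its left, z up, the work surface at z = 0. Lengths are in m, angles in rad, forces in N, time in s.
With the tool pointing down it reaches from about 0.25 to 0.725 m from the base axis. Payload 4 kg.
Tool frame: the origin (TCP) lies on the centre line of the jaws, within the pads' length; the fingertips stand 11 mm ahead of it and the grasp point (between the pads) lies 8 mm behind it; z points along the fingers, y is the direction in which the jaws open and shut (so a half turn about z gives the same grasp; the last joint's range is limited). The gripper opens to 85 mm and grips with 20 to 120 N. Pads are 22 mm wide; open, the fingers measure 114 mm over their backs; the gripper's body (76 mm by 85 mm) begins 54 mm behind the grasp point. The pads swing forward as they close: fully open they stand 13 mm farther back than shut.
Start: joints at [-1.255, 0.241, 0.005, 1.335, 0, 1.571], TCP at [0.155, -0.475, 0.242] pointing down, gripper open.
Joint ranges: [-2.72, 2.72], [-1.05, 1.87], [-1.09, 1.28], [-1.99, 2.15], [-1.42, 1.44], [-3.14, 3.14]. Speed limits (rad/s): [2.79, 2.79, 3.14, 3.14, 3.14, 3.14].

## Interface

Orientations are given as a unit quaternion [w, x, y, z].
In Python, from plant import arm, camera, finder gives the robot as it stands.
- The arm moves only by the tool arm_command, never from a script. Its argument "commands" is a list of rows, each an object with "linear": the shift along the world's x, y, z in m, a list of three; "rotation": the turn, a rotation vector about the world's x, y, z in degrees, a list of three. A call has 1 to 8 rows; each row shifts and turns the commanded pose from where the row before left it; what a row does not reach is not made up. A row lasts 1/8 s, in which the tool goes at most 62.5 mm and 10.7 degrees, less where a joint would pass 70% of its speed; a pose out of reach is approached as far as the arm can. A call is refused whole if a number of a shift passes 0.0625 or a number of a turn 10.7, either way. A call with a gripper value outside its range is refused whole. "fingers" is the closure, from 0 (fully open) to 1 (shut), set as the call begins (left out, the last holds). The fingers move at their own pace and stop on an object; "squeeze" is the grip in N (left out, the last holds). Time passes only in rows, so rows that do not move let the fingers close. It gives the time, the measured TCP pose, the force and the opening at its end, in the units of the state.
- arm.get_obs(): the state, without advancing time (a new reading comes with each control period).
- camera(name): name is "side" or "top" or "wrist"; returns a dict with "frame" (384x512x3 uint8, red, green, blue), "range_z" (384x512 float32, m along the optical axis (not along the pixel's ray), 0 where there is no reading), "camera_matrix" (3x3 intrinsics, pixels), "R" (3x3) and "t" (3): a world point X has camera coordinates R X + t. Camera axes: x right, y down, z forward; pixel columns grow to the right and rows downward; lengths in m; the calibration is good to about 2 mm. The wrist camera is an equidistant fisheye: a pixel r from the principal point sees the ray r / f radians off the axis. A picture is of the moment at which its call begins.
- arm.finish_job(): hands the job in, once; it reports no verdict.
Trained networks look in a picture, given as the dict that the camera call returned (one of the last four; its "shot" number tells which), for a name from the list of things; names that differ only in an ending like _2 or _b are one class to them, and where a whole thing is asked for, a point or a joint stands for the part that bears it (a point fixed in the world has none). Each returns a list of dicts, best first, with "conf" (0 to 1); they miss things now and then, are a little off and sometimes report something else, mostly with a low value. They report only what shows in the picture. A call takes as long as a camera call. They do not tell look-alikes from the thing itself.
- finder.boxes_of(picture, label): "centre" ([x, y, z] in m, in world coordinates, good to about 4 mm: the middle of the surface that is visible of it).
- finder.masks_of(picture, label): "region" (384x512 bool, what is visible of it).
- finder.tip_of(picture, label): "centre" ([x, y, z] in m, in world coordinates, good to about 4 mm: a listed point, or the origin of a listed thing).
The state is a dict: "time": time; "q": joint angles; "joint_vel": joint speeds; "tau": joint torques, N m; "ee_pos": TCP position; "ee_rot": TCP orientation; "contact_force": force on the tool from outside, world axes, zero at the start; "ft_torque": the same for the moment, N m; "opening": finger opening in m.
Only numpy, scipy, OpenCV 4.12 (cv2) and the standard library are available. Lean on these libraries where they do the work, as an engineer would, in place of code of your own. Each camera call takes 0.05 s, during which the arm holds its last target.

## Working session

There is one attempt and no reset: what is moved stays moved. The work goes in short steps, Python scripts to look and compute and a tool call to move; the robot and the scene stay as the last step left them, time stands still between calls to the robot, and variables do not carry over. Pictures are saved under pics/ and viewed, and the job is handed in when it is done.

Besides the shell and the picture viewer there is one more tool, called after ">>>" by a JSON object that holds its "op" and its "data", one argument or row to a line. arm_command: Moves the arm, as the interface text tells. Its arguments: {"type":"object","properties":{"commands":{"type":"array"},"fingers":{"type":"number"},"squeeze":{"type":"number"}},"required":["commands"]}

```bash
ls; mkdir -p pics; cat > h.py <<'E'
import numpy as np, cv2
from plant import arm, camera, finder
def save(p,n): cv2.imwrite('pics/'+n+'.png', p['frame'][:,:,::-1])
E
python3 - <<'E'
from h import *
o=arm.get_obs(); print({k:np.round(v,4) for k,v in o.items()})
L=['bail_grip','bail_axis','well_0','well_1','well_2','socket_a_mid','nut_seat','rack','pot','brown_jar','ptfe_tape','spanner_b','padlock','pliers','reducer_bush']
for c in ['top','side']:
    p=camera(c); save(p,c+'0'); print(c,p['R'].round(3).tolist(),p['t'].round(3))
    for l in L:
        r=finder.tip_of(p,l); print(l,[(np.round(d['centre'],4).tolist(),round(d['conf'],2)) for d in r[:5]])
print(arm.get_obs()['time'])
E
```

```text
pics
{'time': np.float64(0.0), 'q': array([-1.255 ,  0.2414,  0.0037,  1.3352,  0.    ,  1.5708]), 'joint_vel': array([-0.0001, -0.001 , -0.0003, -0.0005, -0.    ,  0.0001]), 'tau': array([-5.00000e-04, -3.72319e+01,  2.52407e+01,  1.69000e-02,
        0.00000e+00,  0.00000e+00]), 'ee_pos': array([ 0.1551, -0.4747,  0.2414]), 'ee_rot': array([-1.000e-03,  9.876e-01,  1.573e-01, -2.000e-04]), 'contact_force': array([-0.4233, -0.6385,  0.3213]), 'ft_torque': array([ 0.0481, -0.0169,  0.0613]), 'opening': np.float64(0.0855)}
top [[-0.013, -1.0, 0.025], [-0.993, 0.01, -0.119], [0.119, -0.027, -0.993]] [0.115 0.571 1.35 ]
bail_grip [([0.4886, -0.3491, 0.0932], 0.79)]
bail_axis [([0.4888, -0.3508, 0.0223], 0.89)]
well_0 [([0.4905, -0.2901, 0.0531], 0.98), ([0.4948, -0.2272, 0.0526], 0.9), ([0.4984, -0.149, 0.0541], 0.87)]
well_1 [([0.4905, -0.2901, 0.0531], 0.98), ([0.4948, -0.2272, 0.0526], 0.9), ([0.4984, -0.149, 0.0541], 0.87)]
well_2 [([0.4905, -0.2901, 0.0531], 0.98), ([0.4948, -0.2272, 0.0526], 0.9), ([0.4984, -0.149, 0.0541], 0.87)]
socket_a_mid [([0.4958, -0.29, 0.0557], 0.58)]
nut
[... 1183 characters left out ...]
5], 0.86), ([0.492, -0.292, 0.0527], 0.67), ([0.4956, -0.2211, 0.0516], 0.58), ([0.4937, -0.3516, 0.0942], 0.32)]
socket_a_mid [([0.4926, -0.2896, 0.0484], 0.46)]
nut_seat [([0.5133, 0.1842, 0.1046], 0.79), ([0.4986, -0.1486, 0.0528], 0.32)]
rack [([0.4993, -0.2239, -0.0037], 0.76)]
pot [([0.5155, 0.1744, -0.0016], 0.59)]
brown_jar [([0.7079, -0.0012, 0.003], 0.91), ([0.4913, -0.2906, 0.0554], 0.69), ([0.422, 0.6121, -0.0026], 0.3), ([0.5141, 0.1823, 0.1044], 0.24)]
ptfe_tape [([0.3775, 0.0228, 0.0014], 0.43)]
spanner_b [([0.4258, 0.4258, -0.0011], 0.41)]
padlock [([0.6358, -0.2352, 0.0031], 0.69)]
pliers [([0.4208, 0.6133, -0.0008], 0.46)]
reducer_bush [([0.6053, 0.0242, 0.0009], 0.52)]
1.6
```

View pictures.

View pics/top0.png

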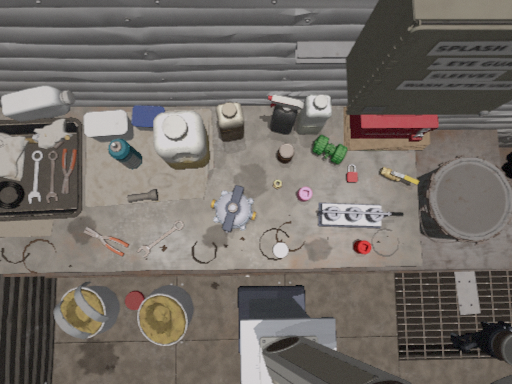

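View pics/side0.png

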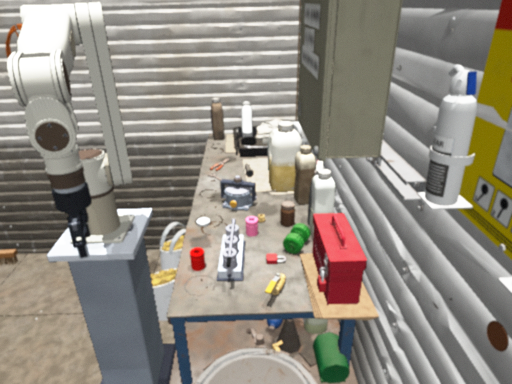

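>>> {"op": "arm_command", "data": {
  "commands": [
    {"linear": [0.0475, 0.0175, 0], "rotation": [0, 0, 9.9]},
    {"linear": [0.0475, 0.0175, 0], "rotation": [0, 0, 9.9]},
    {"linear": [0.0475, 0.0175, 0], "rotation": [0, 0, 9.9]},
    {"linear": [0.0475, 0.0175, -0.01], "rotation": [0, 0, 9.9]},
    {"linear": [0.0475, 0.0175, -0.01], "rotation": [0, 0, 9.9]},
    {"linear": [0.0475, 0.0175, -0.01], "rotation": [0, 0, 9.9]},
    {"linear": [0.0475, 0.0175, -0.01], "rotation": [0, 0, 9.9]},
    {"linear": [0, 0, 0], "rotation": [0, 0, 0]}
  ],
  "fingers": 0,
  "squeeze": 25
}}

```text
time: 2.6
ee_pos: [0.4903, -0.3506, 0.2004]
ee_rot: [-0.001, 0.721, 0.693, 0.0]
contact_force: [-1.7, -0.6, -0.2]
opening: 0.0853
```

```bash
python3 - <<'E'
from h import *
p=camera('wrist'); save(p,'w1'); print(p['camera_matrix'].round(1).tolist(), p['R'].round(3).tolist(), p['t'].round(3))
for l in ['bail_grip','well_0','socket_a_mid']:
    print(l,[(np.round(d['centre'],4).tolist(),round(d['conf'],2)) for d in finder.tip_of(p,l)[:5]])
E
```

```text
[[297.3, 0.0, 255.1], [0.0, 297.3, 196.2], [0.0, 0.0, 1.0]] [[0.999, -0.04, -0.002], [-0.038, -0.952, 0.305], [-0.014, -0.305, -0.952]] [-0.503 -0.342  0.24 ]
bail_grip [([0.4934, -0.3515, 0.0885], 0.71)]
well_0 []
socket_a_mid [([0.4952, -0.2889, 0.0509], 0.83), ([0.4929, -0.2175, 0.0534], 0.47)]
```

View pics/w1.png

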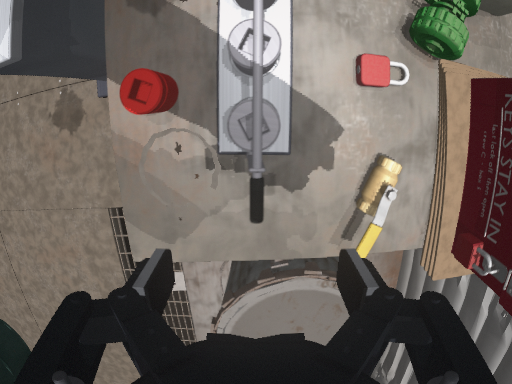

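>>> {"op": "arm_command", "data": {
  "commands": [
    {"linear": [0.002, -0.002, -0.055], "rotation": [0, 0, 0]},
    {"linear": [0, 0, -0.045], "rotation": [0, 0, 0]},
    {"linear": [0, 0, -0.015], "rotation": [0, 0, 0]},
    {"linear": [0, 0, 0], "rotation": [0, 0, 0]}
  ]
}}

```text
time: 3.3
ee_pos: [0.4889, -0.3552, 0.0874]
ee_rot: [-0.001, 0.724, 0.69, -0.0]
contact_force: [0.9, 0.1, 0.5]
opening: 0.0855
```

>>> {"op": "arm_command", "data": {
  "commands": [
    {"linear": [0, 0, 0], "rotation": [0, 0, 0]},
    {"linear": [0, 0, 0], "rotation": [0, 0, 0]},
    {"linear": [0, 0, 0], "rotation": [0, 0, 0]},
    {"linear": [0, 0, 0], "rotation": [0, 0, 0]},
    {"linear": [0, 0, 0], "rotation": [0, 0, 0]},
    {"linear": [0, 0, 0], "rotation": [0, 0, 0]}
  ],
  "fingers": 1,
  "squeeze": 25
}}

```text
time: 4.05
ee_pos: [0.4902, -0.3549, 0.0879]
ee_rot: [0.001, 0.723, 0.691, 0.0]
contact_force: [0.5, 0.3, 4.8]
opening: 0.011
```

>>> {"op": "arm_command", "data": {
  "commands": [
    {"linear": [0.0122, -0.0006, -0.0015], "rotation": [0, 0, 0]},
    {"linear": [0.0117, -0.0006, -0.0036], "rotation": [0, 0, 0]},
    {"linear": [0.0108, -0.0005, -0.0057], "rotation": [0, 0, 0]},
    {"linear": [0.0097, -0.0005, -0.0074], "rotation": [0, 0, 0]},
    {"linear": [0.0081, -0.0004, -0.0092], "rotation": [0, 0, 0]},
    {"linear": [0.0064, -0.0003, -0.0104], "rotation": [0, 0, 0]},
    {"linear": [0.0044, -0.0002, -0.0114], "rotation": [0, 0, 0]},
    {"linear": [0.0024, -0.0001, -0.012], "rotation": [0, 0, 0]}
  ]
}}

```text
time: 5.05
ee_pos: [0.5559, -0.358, 0.0253]
ee_rot: [0.0, 0.723, 0.691, 0.0]
contact_force: [-3.0, -0.4, 2.7]
opening: 0.0109
```

>>> {"op": "arm_command", "data": {
  "commands": [
    {"linear": [0, 0, -0.003], "rotation": [0, 0, 0]},
    {"linear": [0, 0, 0], "rotation": [0, 0, 0]}
  ]
}}

```text
time: 5.3
ee_pos: [0.5561, -0.358, 0.0228]
ee_rot: [0.0, 0.723, 0.691, 0.001]
contact_force: [0.9, -0.7, -0.1]
opening: 0.0108
```

>>> {"op": "arm_command", "data": {
  "commands": [
    {"linear": [0, 0, 0], "rotation": [0, 0, 0]},
    {"linear": [0, 0, 0], "rotation": [0, 0, 0]},
    {"linear": [0, 0, 0.02], "rotation": [0, 0, 0]},
    {"linear": [0, 0, 0.05], "rotation": [0, 0, 0]},
    {"linear": [-0.02, 0.01, 0.06], "rotation": [0, 0, 0]},
    {"linear": [-0.042, 0.045, 0.04], "rotation": [0, 0, 0]},
    {"linear": [0, 0, 0], "rotation": [0, 0, 0]}
  ],
  "fingers": 0.6
}}

```text
time: 6.18
ee_pos: [0.4997, -0.3088, 0.1902]
ee_rot: [0.003, 0.723, 0.691, 0.001]
contact_force: [1.3, -0.2, -0.0]
opening: 0.0341
```

```bash
python3 - <<'E'
from h import *
p=camera('wrist'); save(p,'w2'); np.savez('w2.npz',**{k:p[k] for k in ['frame','range_z','camera_matrix','R','t']})
for l in ['bail_grip','bail_axis','well_0','socket_a_mid']:
    print(l,[(np.round(d['centre'],4).tolist(),round(d['conf'],2)) for d in finder.tip_of(p,l)[:6]])
E
```

```text
bail_grip [([0.5578, -0.3523, 0.0285], 0.81)]
bail_axis []
well_0 []
socket_a_mid [([0.4913, -0.2889, 0.0534], 0.58)]
```

View pics/w2.png

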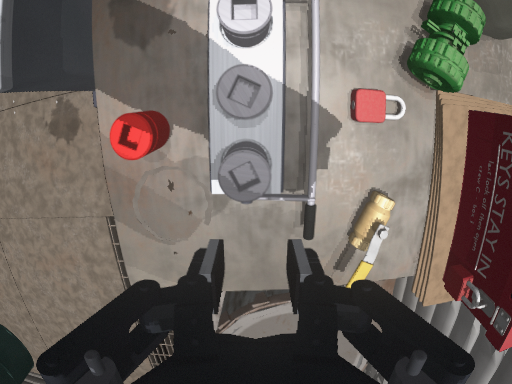

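```bash
cat >> h.py <<'E'
def proj(p,X):
    c=(p['R']@np.asarray(X).reshape(-1,3).T).T+p['t']; K=p['camera_matrix']
    rxy=np.hypot(c[:,0],c[:,1]); th=np.arctan2(rxy,c[:,2]); s=np.where(rxy>1e-9,th/np.maximum(rxy,1e-9),0)
    return np.c_[K[0,0]*c[:,0]*s+K[0,2],K[1,1]*c[:,1]*s+K[1,2]]
def rect(p,x0,x1,y0,y1,z,s=0.0005):
    # image: col grows with -y, row grows with -x (top view seen with x up, y left)
    xs=np.arange(x1,x0,-s); ys=np.arange(y1,y0,-s)
    X,Y=np.meshgrid(xs,ys,indexing='ij')
    uv=proj(p,np.c_[X.ravel(),Y.ravel(),np.full(X.size,z)]).reshape(*X.shape,2).astype(np.float32)
    return cv2.remap(p['frame'],uv[...,0],uv[...,1],cv2.INTER_CUBIC)
def cloud(p):
    K=p['camera_matrix']; z=p['range_z']; v,u=np.mgrid[:z.shape[0],:z.shape[1]]
    a=(u-K[0,2])/K[0,0]; b=(v-K[1,2])/K[1,1]; r=np.hypot(a,b); k=np.where(r>1e-9,np.tan(r)/np.maximum(r,1e-9),1)
    c=np.stack([a*k*z,b*k*z,z],-1)
    W=(c-p['t'])@p['R']; W[(z<=0)|(r>1.3)]=np.nan; return W
E
python3 - <<'E'
from h import *
p=dict(np.load('w2.npz'))
W=cloud(p); 
print('bench z',np.nanmedian(W[210:240,150:200,2]), 'rack top', np.nanmedian(W[125:135,214:220,2]))
for c in [(0.491,-0.291),(0.4945,-0.221),(0.498,-0.151)]:
    m=(np.hypot(W[...,0]-c[0],W[...,1]-c[1])<0.035)&(W[...,2]>0.07)&(W[...,2]<0.1)
    P=W[m]; zz=np.median(P[:,2]); P=P[abs(P[:,2]-zz)<0.003]
    (cc,r)=cv2.minEnclosingCircle(P[:,:2].astype(np.float32)*1000)
    print(len(P),zz,np.round(cc,1),round(r,1), (P.min(0)+P.max(0))[:2]/2)
red=(p['frame'][...,0]>150)&(p['frame'][...,1]<60)&(W[...,0]<0.46)&(W[...,2]>0.02)
print('red',np.nanmin(W[red],0),np.nanmax(W[red],0))
im=rect(p,0.44,0.58,-0.37,-0.11,0.084,0.0004); cv2.imwrite('pics/r2.png',im[:,:,::-1]); print(im.shape)
E
```

```text
bench z 0.00012892658291051225 rack top 0.03410407621237108
1728 0.08377092382827546 [ 491.  -290.3] 22.8 [ 0.49116575 -0.2899032 ]
1876 0.08376883965167237 [ 494.1 -220.4] 22.8 [ 0.49393263 -0.22043476]
1141 0.08351667607520456 [ 497.5 -151. ] 22.4 [ 0.49744418 -0.1575936 ]
red [ 0.365076   -0.27323573  0.04023819] [ 0.40817654 -0.22944566  0.06446567]
(350, 650, 3)
```

View pics/r2.png

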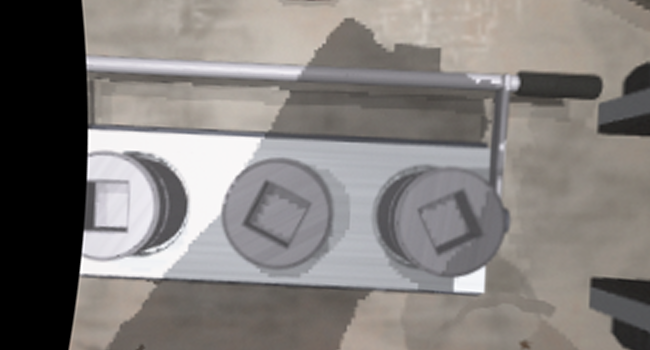

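```bash
cat >> h.py <<'E'
def hole(p,c,zt=0.0837,dbg=False):
    W=cloud(p); C=-p['R'].T@p['t']
    k=(zt-C[2])/(W[...,2]-C[2]); Q=C+(W-C)*k[...,None]
    m=(np.hypot(Q[...,0]-c[0],Q[...,1]-c[1])<0.0175)&(W[...,2]<zt-0.0035)
    P=(Q[m][:,:2]*1e4).astype(np.float32)
    r=cv2.minAreaRect(P); return r, len(P)
E
python3 - <<'E'
from h import *
p=dict(np.load('w2.npz'))
for c in [(0.491,-0.2903),(0.4941,-0.2204),(0.4975,-0.151)]: print(hole(p,c))
E
```

```text
(((4913.640625, -2900.1728515625), (188.51028442382812, 192.78895568847656), 24.152179718017578), 509)
(((4945.66162109375, -2206.037353515625), (193.68814086914062, 195.0212860107422), 61.1515998840332), 588)
(((4971.05126953125, -1521.9569091796875), (160.4293975830078, 190.73556518554688), 86.49839782714844), 453)
```

>>> {"op": "arm_command", "data": {
  "commands": [
    {"linear": [-0.0087, 0.0185, -0.045], "rotation": [0, 0, 0]},
    {"linear": [0, 0, -0.045], "rotation": [0, 0, 0]},
    {"linear": [0, 0, -0.03], "rotation": [0, 0, 0]},
    {"linear": [0, 0, -0.02], "rotation": [0, 0, 0]},
    {"linear": [0, 0, 0], "rotation": [0, 0, 0]}
  ],
  "fingers": 0.2,
  "squeeze": 60
}}

```text
time: 7.05
ee_pos: [0.4898, -0.2906, 0.0423]
ee_rot: [-0.003, 0.723, 0.691, -0.001]
contact_force: [-0.2, -0.0, 0.2]
opening: 0.0686
```

>>> {"op": "arm_command", "data": {
  "commands": [
    {"linear": [0.001, 0, 0.008], "rotation": [0, 0, 0]},
    {"linear": [0, 0, 0], "rotation": [0, 0, 0]}
  ]
}}

```text
time: 7.3
ee_pos: [0.4942, -0.2924, 0.0558]
ee_rot: [0.002, 0.723, 0.691, 0.001]
contact_force: [0.1, 0.1, 0.3]
opening: 0.068
```

>>> {"op": "arm_command", "data": {
  "commands": [
    {"linear": [0, 0, 0], "rotation": [0, 0, 0]},
    {"linear": [0, 0, 0], "rotation": [0, 0, 0]},
    {"linear": [0, 0, 0], "rotation": [0, 0, 0]},
    {"linear": [0, 0, 0], "rotation": [0, 0, 0]}
  ],
  "fingers": 1,
  "squeeze": 60
}}

```text
time: 7.8
ee_pos: [0.493, -0.2917, 0.0549]
ee_rot: [0.001, 0.723, 0.691, 0.0]
contact_force: [-1.3, 0.4, 6.3]
opening: 0.044
```

>>> {"op": "arm_command", "data": {
  "commands": [
    {"linear": [0, 0, 0.03], "rotation": [0, 0, 0]},
    {"linear": [0, 0, 0.05], "rotation": [0, 0, 0]},
    {"linear": [0, 0.03, 0.055], "rotation": [0, 0, 0]},
    {"linear": [0.005, 0.06, 0.01], "rotation": [0, 0, 0]},
    {"linear": [0.005, 0.062, 0], "rotation": [0, 0, 0]},
    {"linear": [0.005, 0.062, 0], "rotation": [0, 0, 0]},
    {"linear": [0.005, 0.062, 0], "rotation": [0, 0, 0]},
    {"linear": [0, 0.05, 0], "rotation": [0, 0, 0]}
  ]
}}

```text
time: 8.8
ee_pos: [0.5119, 0.0369, 0.1979]
ee_rot: [-0.0, 0.723, 0.691, -0.0]
contact_force: [0.3, 0.5, -2.7]
opening: 0.0437
```

>>> {"op": "arm_command", "data": {
  "commands": [
    {"linear": [0, 0.02, 0], "rotation": [0, 0, 0]},
    {"linear": [0, 0, 0], "rotation": [0, 0, 0]},
    {"linear": [0, 0, 0], "rotation": [0, 0, 0]}
  ]
}}

```text
time: 9.18
ee_pos: [0.5121, 0.054, 0.1981]
ee_rot: [-0.0, 0.723, 0.691, -0.001]
contact_force: [-0.2, -0.3, -2.3]
opening: 0.0441
```

```bash
python3 - <<'E'
from h import *
p=camera('wrist'); save(p,'w3'); np.savez('w3.npz',**{k:p[k] for k in ['frame','range_z','camera_matrix','R','t']})
for l in ['nut_seat','pot','socket_a_mid']:
    print(l,[(np.round(d['centre'],4).tolist(),round(d['conf'],2)) for d in finder.tip_of(p,l)[:6]])
im=rect(p,0.43,0.60,0.07,0.27,0.120,0.0004); cv2.imwrite('pics/r3.png',im[:,:,::-1]); print(im.shape)
o=arm.get_obs(); print(o['time'],o['ee_pos'],o['ee_rot'],o['q'])
E
```

```text
nut_seat []
pot [([0.5142, 0.1773, -0.0044], 0.71)]
socket_a_mid [([0.5131, 0.0558, 0.1929], 0.69)]
(425, 500, 3)
9.375 [0.51250112 0.05346159 0.19851271] [-3.27779441e-05  7.23633139e-01  6.90184806e-01 -1.10558048e-04] [ 1.03986435e-01  2.93838253e-01 -3.93333215e-02  1.23783981e+00
 -8.32994011e-05  1.72209027e+00]
```

View pics/w3.png

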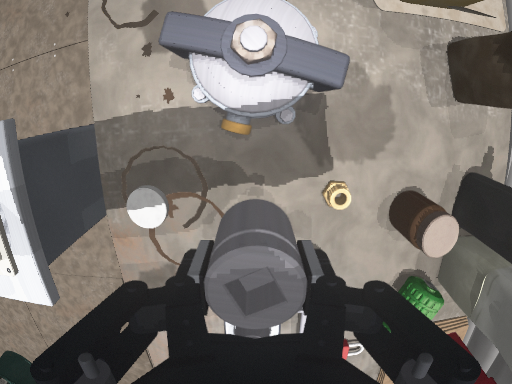

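View pics/r3.png

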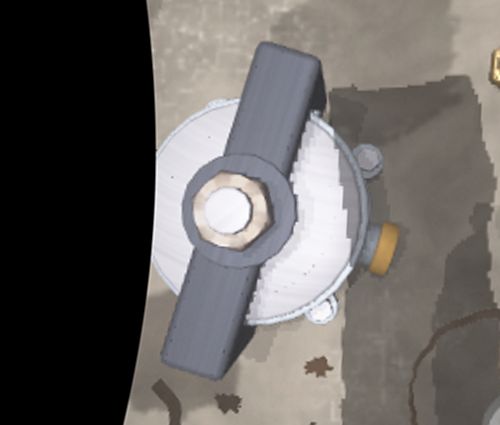

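```bash
cat >> h.py <<'E'
def circ(P):
    A=np.c_[2*P,np.ones(len(P))]; s=np.linalg.lstsq(A,(P**2).sum(1),rcond=None)[0]; return s[:2],np.sqrt(s[2]+s[0]**2+s[1]**2)
E
python3 - <<'E'
from h import *
p=dict(np.load('w3.npz')); W=cloud(p)
c=(0.5156,0.1775)
d=np.hypot(W[...,0]-c[0],W[...,1]-c[1])
m=(d<0.03)&(W[...,2]>0.1225)&(W[...,2]<0.13); P=W[m]; print('stud',len(P),P[:,2].mean(),cv2.minEnclosingCircle((P[:,:2]*1000).astype(np.float32)))
m=(d<0.025)&(W[...,2]>0.1165); P=W[m]; 
print('nut',len(P),cv2.minEnclosingCircle((P[:,:2]*1000).astype(np.float32)))
h=cv2.convexHull((P[:,:2]*1e4).astype(np.float32))[:,0]/1e4
# support-width fit: orientation with minimum sum of widths of hex, from dense points
best=[]
for a in np.arange(0,60,1.):
    w=[];cs=[]
    for k in range(3):
        n=np.array([np.cos(np.radians(a+60*k)),np.sin(np.radians(a+60*k))]); q=np.sort(P[:,:2]@n); q=(q[3],q[-4]); w.append(q[1]-q[0]); cs.append((q[0]+q[1])/2)
    A=np.array([[np.cos(np.radians(a+60*k)),np.sin(np.radians(a+60*k))] for k in range(3)])
    best.append((sum(w)/3,a,np.linalg.lstsq(A,np.array(cs),rcond=None)[0]))
best.sort(key=lambda t:t[0]); print(best[:4],best[-1])
# boss ring z
m=(d<0.025)&(d>0.019)&(abs(W[...,2]-0.104)<0.003);print('boss z',np.median(W[m][:,2]), W[m][:,:2].mean(0))
# held socket top
m=(np.hypot(W[...,0]-0.513,W[...,1]-0.055)<0.035)&(W[...,2]>0.17); P=W[m]; print('sock top z',np.percentile(P[:,2],[5,50,95]))
zt=np.percentile(P[:,2],75); T=P[abs(P[:,2]-zt)<0.003][:,:2]; print(zt,len(T),cv2.minEnclosingCircle((T*1000).astype(np.float32)),hole(p,(0.513,0.054),zt))
im=rect(p,0.49,0.545,0.15,0.205,0.120,0.0001); cv2.imwrite('pics/r3b.png',im[:,:,::-1])
im=rect(p,0.48,0.545,0.02,0.085,zt,0.00012); cv2.imwrite('pics/r3c.png',im[:,:,::-1])
E
```

```text
stud 567 0.1254750834781662 ((517.25830078125, 178.94102478027344), 11.059328079223633)
nut 1494 ((516.0715942382812, 178.03921508789062), 17.028038024902344)
[(np.float64(0.02969174660352633), np.float64(44.0), array([0.5157709 , 0.17802148])), (np.float64(0.029700611644979738), np.float64(43.0), array([0.51581756, 0.17797943])), (np.float64(0.029733338440982415), np.float64(42.0), array([0.51584997, 0.1779674 ])), (np.float64(0.029748970095775432), np.float64(41.0), array([0.515904  , 0.17795683]))] (np.float64(0.032208323965171225), np.float64(13.0), array([0.51564808, 0.17788538]))
boss z 0.10405995976538263 [0.51596932 0.17702118]
sock top z [0.1963731  0.23779638 0.28380987]
0.27215476102857195 2625 ((512.2317504882812, 62.798248291015625), 28.565170288085938) (((5131.61572265625, 693.6332397460938), (38.082000732421875, 200.2820281982422), 89.65525817871094), 358)
```

View pics/r3b.png

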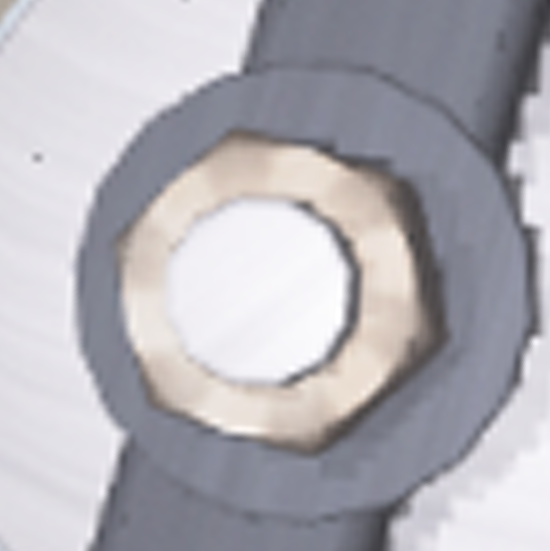

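View pics/r3c.png

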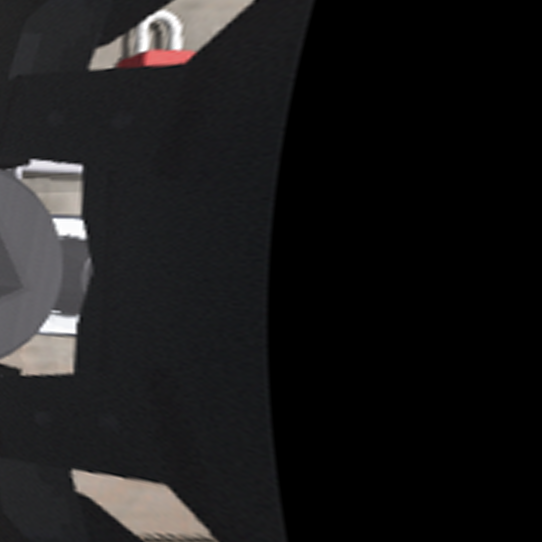

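```bash
cat >> h.py <<'E'
def held(p,tcp,zr=(0.015,0.045)):
    W=cloud(p); d=np.hypot(W[...,0]-tcp[0],W[...,1]-tcp[1])
    z=W[...,2]; m=(d<0.024)&(z>tcp[2]+zr[0])&(z<tcp[2]+zr[1])
    h=np.histogram(z[m],bins=np.arange(tcp[2]+zr[0],tcp[2]+zr[1],0.001)); k=h[0].argmax(); zt=h[1][k]+.0005
    zt=np.median(z[m&(abs(z-zt)<0.002)])
    mm=(np.hypot(W[...,0]-tcp[0],W[...,1]-tcp[1])<0.03)&(abs(z-zt)<0.002)
    T=W[mm][:,:2]
    return zt,len(T),cv2.minEnclosingCircle((T*1000).astype(np.float32)),T
E
python3 - <<'E'
from h import *
p=dict(np.load('w3.npz'))
t=[0.5125,0.0535,0.1985]
zt,n,c,T=held(p,t); print(zt,n,c); print(hole(p,np.array(c[0])/1000,zt))
im=rect(p,0.48,0.545,0.02,0.085,zt,0.00012); cv2.imwrite('pics/r3d.png',im[:,:,::-1])
E
```

```text
0.2269925314943262 5742 ((512.6326293945312, 57.525150299072266), 28.59967613220215)
(((5118.2578125, 571.20947265625), (188.745361328125, 183.41127014160156), 21.97964859008789), 1447)
```

View pics/r3d.png

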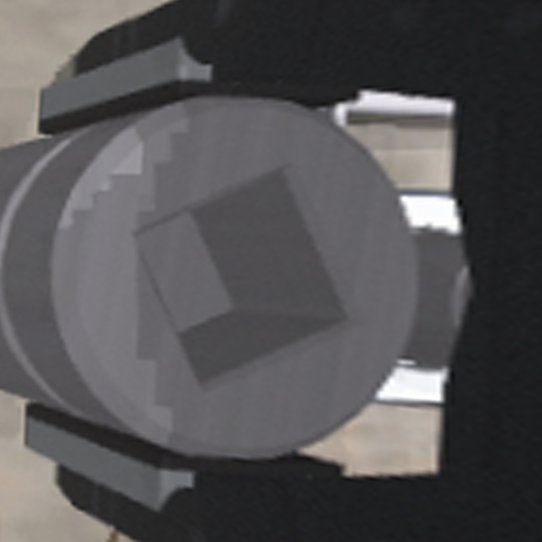

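>>> {"op": "arm_command", "data": {
  "commands": [
    {"linear": [0.001, 0.04, 0], "rotation": [0, 0, -4.5]},
    {"linear": [0.001, 0.04, 0], "rotation": [0, 0, -5]},
    {"linear": [0.0015, 0.03, 0], "rotation": [0, 0, 0]},
    {"linear": [0, 0.011, 0], "rotation": [0, 0, 0]},
    {"linear": [0, 0, 0], "rotation": [0, 0, 0]},
    {"linear": [0, 0, 0], "rotation": [0, 0, 0]}
  ]
}}

```text
time: 10.12
ee_pos: [0.516, 0.1743, 0.1986]
ee_rot: [0.0, 0.778, 0.628, -0.0]
contact_force: [-0.4, -0.2, -2.3]
opening: 0.0438
```

```bash
python3 - <<'E'
from h import *
p=camera('wrist'); save(p,'w4'); np.savez('w4.npz',**{k:p[k] for k in ['frame','range_z','camera_matrix','R','t']})
o=arm.get_obs(); print(o['time'],o['ee_pos'],o['ee_rot'])
t=o['ee_pos']
zt,n,c,T=held(p,t); print(zt); print(hole(p,t[:2]+[0,0.0035],zt))
E
```

```text
10.175 [0.51602893 0.1742987  0.19860611] [ 1.15967767e-04  7.78241566e-01  6.27964970e-01 -2.18531594e-04]
0.2274155768584781
(((5163.38671875, 1774.0933837890625), (186.91232299804688, 182.99404907226562), 12.52322006225586), 1436)
```

View pics/w4.png

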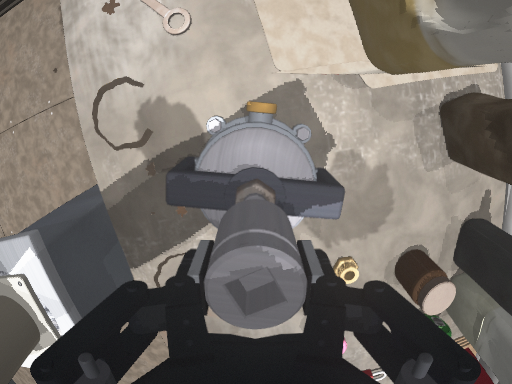

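>>> {"op": "arm_command", "data": {
  "commands": [
    {"linear": [-0.0002, 0.0003, -0.02], "rotation": [0, 0, 0]},
    {"linear": [0, 0, -0.015], "rotation": [0, 0, 0]},
    {"linear": [0, 0, -0.008], "rotation": [0, 0, 0]},
    {"linear": [0, 0, 0], "rotation": [0, 0, 0]}
  ]
}}

```text
time: 10.68
ee_pos: [0.5154, 0.1754, 0.1549]
ee_rot: [-0.0, 0.778, 0.628, -0.001]
contact_force: [-0.3, 0.1, -2.1]
opening: 0.0435
```

>>> {"op": "arm_command", "data": {
  "commands": [
    {"linear": [0, 0, -0.003], "rotation": [0, 0, 0]},
    {"linear": [0, 0, -0.002], "rotation": [0, 0, 0]},
    {"linear": [0, 0, 0], "rotation": [0, 0, 0]}
  ]
}}

```text
time: 11.05
ee_pos: [0.5163, 0.1762, 0.1515]
ee_rot: [0.0, 0.778, 0.629, 0.001]
contact_force: [-0.5, 1.0, 1.2]
opening: 0.0439
```

>>> {"op": "arm_command", "data": {
  "commands": [
    {"linear": [0, 0, -0.003], "rotation": [0, 0, 0]},
    {"linear": [0, 0, 0], "rotation": [0, 0, 0]},
    {"linear": [0, 0, 0], "rotation": [0, 0, 0]}
  ]
}}

```text
time: 11.42
ee_pos: [0.5165, 0.1763, 0.151]
ee_rot: [0.0, 0.778, 0.629, 0.002]
contact_force: [-5.2, -1.5, 14.6]
opening: 0.0438
```

```bash
python3 - <<'E'
from h import *
for i in range(3):
    o=arm.get_obs(); print(o['time'],o['ee_pos'],o['contact_force'],o['ft_torque'])
p=camera('wrist'); save(p,'w5'); np.savez('w5.npz',**{k:p[k] for k in ['frame','range_z','camera_matrix','R','t']})
o=arm.get_obs(); t=o['ee_pos'];print(t)
zt,n,c,T=held(p,t); print(zt); print(hole(p,t[:2]+[0,0.0035],zt))
E
```

```text
11.425 [0.51651063 0.17629631 0.15101079] [-5.19920069 -1.46360091 14.59868197] [-0.20694639  1.23969621  0.0156976 ]
11.425 [0.51651063 0.17629631 0.15101079] [-5.19920069 -1.46360091 14.59868197] [-0.20694639  1.23969621  0.0156976 ]
11.425 [0.51651063 0.17629631 0.15101079] [-5.19920069 -1.46360091 14.59868197] [-0.20694639  1.23969621  0.0156976 ]
[0.51651037 0.17630096 0.15100544]
0.17993515559377787
(((5165.64306640625, 1790.45263671875), (189.6586456298828, 182.49822998046875), 14.286107063293457), 1447)
```

View pics/w5.png

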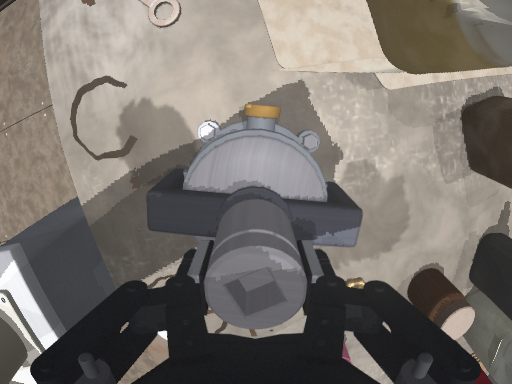

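>>> {"op": "arm_command", "data": {
  "commands": [
    {"linear": [-0.001, -0.001, 0], "rotation": [0, 0, 0]},
    {"linear": [0, 0, 0], "rotation": [0, 0, 0]},
    {"linear": [0.0005, 0, 0], "rotation": [0, 0, 7]},
    {"linear": [0.0005, 0.0001, 0], "rotation": [0, 0, 8]},
    {"linear": [0.0005, 0.0002, 0], "rotation": [0, 0, 8]},
    {"linear": [0.0005, 0.0002, 0], "rotation": [0, 0, 7]},
    {"linear": [0, 0, 0], "rotation": [0, 0, 0]}
  ]
}}

```text
time: 12.35
ee_pos: [0.5173, 0.1765, 0.149]
ee_rot: [-0.0, 0.589, 0.808, 0.002]
contact_force: [-1.5, 2.2, 5.9]
opening: 0.0442
```

```bash
python3 - <<'E'
from h import *
p=camera('wrist'); save(p,'w6'); np.savez('w6.npz',**{k:p[k] for k in ['frame','range_z','camera_matrix','R','t']})
o=arm.get_obs(); t=o['ee_pos'];print(t,o['contact_force'],o['ft_torque'])
zt,n,c,T=held(p,t); print(zt); print(hole(p,t[:2]+[-0.0019,0.0031],zt))
E
```

```text
[0.5172979  0.17655857 0.14894883] [-3.04079168  2.99274558  5.4973982 ] [0.61817726 0.43863511 0.10276303]
0.17783532869625346
(((5158.6904296875, 1792.3367919921875), (186.92236328125, 183.82818603515625), 44.282135009765625), 1444)
```

View pics/w6.png

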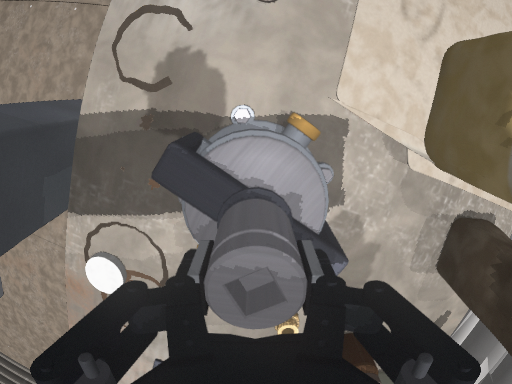

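>>> {"op": "arm_command", "data": {
  "commands": [
    {"linear": [0, -0.001, -0.003], "rotation": [0, 0, 0]},
    {"linear": [0, 0, 0], "rotation": [0, 0, 0]}
  ]
}}

```text
time: 12.65
ee_pos: [0.5174, 0.1763, 0.1487]
ee_rot: [-0.0, 0.589, 0.808, 0.003]
contact_force: [-6.0, 2.6, 18.7]
opening: 0.0438
```

>>> {"op": "arm_command", "data": {
  "commands": [
    {"linear": [0, 0, -0.003], "rotation": [0, 0, 0]},
    {"linear": [0, 0, 0], "rotation": [0, 0, 0]}
  ]
}}

```text
time: 12.9
ee_pos: [0.5174, 0.1764, 0.1484]
ee_rot: [0.001, 0.589, 0.808, 0.004]
contact_force: [-11.8, 0.7, 33.6]
opening: 0.0438
```

>>> {"op": "arm_command", "data": {
  "commands": [
    {"linear": [-0.0015, 0, 0.003], "rotation": [0, 0, 0]},
    {"linear": [0, 0, 0], "rotation": [0, 0, 0]},
    {"linear": [0, -0.0015, 0], "rotation": [0, 0, 0]},
    {"linear": [0, 0, 0], "rotation": [0, 0, 0]}
  ]
}}

```text
time: 13.4
ee_pos: [0.5172, 0.1762, 0.1486]
ee_rot: [0.0, 0.589, 0.808, 0.005]
contact_force: [-2.9, 6.8, 15.1]
opening: 0.0436
```

```bash
python3 - <<'E'
from h import *
p=camera('wrist'); save(p,'w7'); np.savez('w7.npz',**{k:p[k] for k in ['frame','range_z','camera_matrix','R','t']})
o=arm.get_obs(); t=o['ee_pos'];print(t,o['contact_force'],o['ft_torque'],o['ee_rot'])
zt,n,c,T=held(p,t); print(zt); print(hole(p,t[:2]+[-0.0019,0.0031],zt))
W=cloud(p)
# boss ring circle & bridge
d=np.hypot(W[...,0]-.5158,W[...,1]-.178)
m=(d<0.04)&(abs(W[...,2]-0.104)<0.003); print(W[m][:,2].mean(),m.sum(), W[m].min(0),W[m].max(0))
# plane of socket top
P=W[(np.hypot(W[...,0]-t[0]+.0019,W[...,1]-t[1]-.003)<0.02)&(abs(W[...,2]-zt)<0.003)]
A=np.c_[P[:,:2],np.ones(len(P))]; print('tilt',np.linalg.lstsq(A,P[:,2],rcond=None)[0][:2])
E
```

```text
[0.51726706 0.17618312 0.14862478] [-2.31356559  6.85611058 14.56446734] [ 1.50802244  0.92558482 -0.06227085] [2.36704293e-04 5.88723567e-01 8.08318221e-01 5.11459047e-03]
0.17762603142788022
(((5155.7509765625, 1787.9864501953125), (187.98135375976562, 180.57891845703125), 43.918697357177734), 1451)
0.10296965320084295 1996 [0.47586594 0.16870068 0.10100365] [0.55566759 0.20305949 0.10595426]
tilt [-0.00155845  0.01282083]
```

```bash
python3 - <<'E'
from h import *
p=dict(np.load('w2.npz')); W=cloud(p).reshape(-1,3)
P=W[(abs(W[:,2]-0.034)<0.0015)&(abs(W[:,0]-.494)<0.05)&(W[:,1]<-0.1)&(W[:,1]>-0.35)]
P=P[~np.isnan(P[:,0])]
for a in [-2.0,-2.5,-2.7,-3,-3.5]:
    r=np.radians(a); ux=np.array([np.cos(r),np.sin(r)]); uy=np.array([-np.sin(r),np.cos(r)])
    X=P[:,:2]@ux; Y=P[:,:2]@uy
    print(a,np.percentile(X,[0.2,1,99,99.8]).round(4),np.percentile(Y,[0.1,.5]).round(4))
r=np.radians(-2.7);ux=np.array([np.cos(r),np.sin(r)]); uy=np.array([-np.sin(r),np.cos(r)])
X=P[:,:2]@ux; Y=P[:,:2]@uy
for nm,y in (('w0',-0.313),('w1',-0.243),('w2',-.173)):
  print(nm,ux*0.5032+uy*y)
im=rect(p,0.44,0.55,-0.34,-0.11,0.034,0.0003); cv2.imwrite('pics/r2b.png',im[:,:,::-1]); print(im.shape)
E
```

```text
-2.0 [0.4658 0.4666 0.537  0.5467] [-0.3105 -0.3092]
-2.5 [0.4681 0.4687 0.5385 0.5494] [-0.3057 -0.3046]
-2.7 [0.4689 0.4694 0.5391 0.5504] [-0.3039 -0.3027]
-3 [0.4697 0.4704 0.5403 0.552 ] [-0.301  -0.2998]
-3.5 [0.4709 0.4718 0.5424 0.5546] [-0.2962 -0.295 ]
w0 [ 0.48789707 -0.3363565 ]
w1 [ 0.49119452 -0.26643421]
w2 [ 0.49449197 -0.19651191]
(367, 767, 3)
```

View pics/r2b.png

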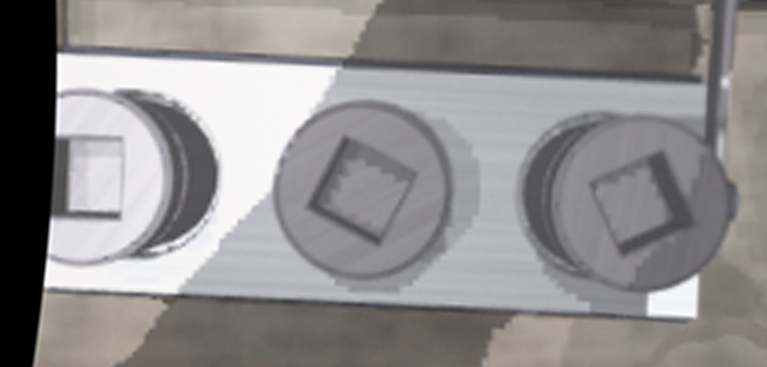

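>>> {"op": "arm_command", "data": {
  "commands": [
    {"linear": [0.0015, 0.0015, 0.015], "rotation": [0, 0, 0]},
    {"linear": [0, 0, 0.02], "rotation": [0, 0, 0]},
    {"linear": [0, 0, 0.02], "rotation": [0, 0, 0]},
    {"linear": [0, 0, 0], "rotation": [0, 0, 0]}
  ]
}}

```text
time: 13.95
ee_pos: [0.5178, 0.1742, 0.2008]
ee_rot: [0.001, 0.589, 0.808, 0.001]
contact_force: [-0.0, 0.4, -2.1]
opening: 0.044
```

>>> {"op": "arm_command", "data": {
  "commands": [
    {"linear": [-0.003, -0.05, 0], "rotation": [0, 0, -5]},
    {"linear": [-0.0035, -0.06, 0], "rotation": [0, 0, -5]},
    {"linear": [-0.0035, -0.062, 0], "rotation": [0, 0, -5]},
    {"linear": [-0.004, -0.062, 0], "rotation": [0, 0, -5.2]},
    {"linear": [-0.004, -0.062, 0], "rotation": [0, 0, 0]},
    {"linear": [-0.004, -0.062, 0], "rotation": [0, 0, 0]},
    {"linear": [-0.004, -0.06, 0], "rotation": [0, 0, 0]},
    {"linear": [0, -0.05, 0], "rotation": [0, 0, 0]}
  ]
}}

```text
time: 14.95
ee_pos: [0.4893, -0.2959, 0.198]
ee_rot: [-0.001, 0.722, 0.692, -0.001]
contact_force: [0.5, 0.5, -2.3]
opening: 0.0438
```

>>> {"op": "arm_command", "data": {
  "commands": [
    {"linear": [0, 0, -0.05], "rotation": [0, 0, 0]},
    {"linear": [0, 0, -0.03], "rotation": [0, 0, 0]},
    {"linear": [0, 0, 0], "rotation": [0, 0, 0]},
    {"linear": [0, 0, 0], "rotation": [0, 0, 0]}
  ]
}}

```text
time: 15.45
ee_pos: [0.4912, -0.2939, 0.1201]
ee_rot: [0.0, 0.721, 0.693, -0.0]
contact_force: [-0.4, 0.4, -2.3]
opening: 0.044
```

```bash
cat >> h.py <<'E'
def heldrep(n,off=(-0.0007,0.0035)):
    p=camera('wrist'); save(p,n); np.savez(n+'.npz',**{k:p[k] for k in ['frame','range_z','camera_matrix','R','t']})
    o=arm.get_obs(); t=o['ee_pos'];print(o['time'],t,o['contact_force'].round(1),o['ee_rot'].round(4))
    zt,_,c,T=held(p,t); print('top',zt); r=hole(p,t[:2]+np.array(off),zt); print(r)
    c=np.array(r[0][0])/1e4
    W=cloud(p); P=W[(np.hypot(W[...,0]-c[0],W[...,1]-c[1])<0.02)&(abs(W[...,2]-zt)<0.003)]
    A=np.c_[P[:,:2],np.ones(len(P))]; print('tilt',np.linalg.lstsq(A,P[:,2],rcond=None)[0][:2])
    return p,t,c,zt
E
python3 - <<'E'
from h import *
p,t,c,zt=heldrep('w8')
E
```

```text
15.5 [ 0.49176636 -0.29410721  0.12093026] [ 0.1 -0.7 -2.5] [1.200e-03 7.212e-01 6.928e-01 2.000e-04]
top 0.1489948589061279
(((4907.48583984375, -2909.438720703125), (189.18736267089844, 182.01409912109375), 24.301965713500977), 1443)
tilt [-0.00534893  0.0054415 ]
```

View pics/w8.png

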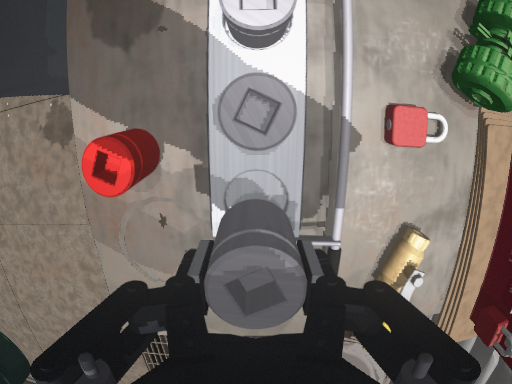

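>>> {"op": "arm_command", "data": {
  "commands": [
    {"linear": [0.0003, 0.0006, -0.03], "rotation": [0, 0, 0]},
    {"linear": [0, 0, -0.015], "rotation": [0, 0, 0]},
    {"linear": [0, 0, -0.006], "rotation": [0, 0, 0]},
    {"linear": [0, 0, -0.004], "rotation": [0, 0, 0]},
    {"linear": [0, 0, -0.004], "rotation": [0, 0, 0]},
    {"linear": [0, 0, 0], "rotation": [0, 0, 0]}
  ]
}}

```text
time: 16.25
ee_pos: [0.4912, -0.2931, 0.0607]
ee_rot: [0.0, 0.721, 0.693, 0.0]
contact_force: [0.2, -0.0, -2.0]
opening: 0.0436
```

>>> {"op": "arm_command", "data": {
  "commands": [
    {"linear": [0, 0, -0.003], "rotation": [0, 0, 0]},
    {"linear": [0, 0, -0.002], "rotation": [0, 0, 0]},
    {"linear": [0, 0, 0], "rotation": [0, 0, 0]}
  ]
}}

```text
time: 16.62
ee_pos: [0.491, -0.293, 0.0554]
ee_rot: [-0.0, 0.721, 0.693, -0.0]
contact_force: [0.3, 0.5, -2.1]
opening: 0.0435
```

>>> {"op": "arm_command", "data": {
  "commands": [
    {"linear": [0, 0, 0], "rotation": [0, 0, 0]},
    {"linear": [0, 0, 0], "rotation": [0, 0, 0]},
    {"linear": [0, 0, 0], "rotation": [0, 0, 0]},
    {"linear": [0, 0, 0], "rotation": [0, 0, 0]}
  ],
  "fingers": 0.2
}}

```text
time: 17.12
ee_pos: [0.4912, -0.2932, 0.0558]
ee_rot: [0.0, 0.721, 0.693, 0.0]
contact_force: [1.0, 0.4, -0.4]
opening: 0.0683
```

>>> {"op": "arm_command", "data": {
  "commands": [
    {"linear": [0, 0, 0.04], "rotation": [0, 0, 0]},
    {"linear": [0, 0, 0.045], "rotation": [0, 0, 0]},
    {"linear": [0.0015, 0.03, 0.005], "rotation": [0, 0, 0]},
    {"linear": [0.0015, 0.035, 0], "rotation": [0, 0, 0]},
    {"linear": [0, 0.0065, -0.005], "rotation": [0, 0, 0]},
    {"linear": [0, 0, 0], "rotation": [0, 0, 0]}
  ]
}}

```text
time: 17.88
ee_pos: [0.4938, -0.2213, 0.1402]
ee_rot: [-0.0, 0.721, 0.693, -0.0]
contact_force: [0.2, 0.2, -0.8]
opening: 0.0682
```

```bash
python3 - <<'E'
from h import *
n='w9'
p=camera('wrist'); save(p,n); np.savez(n+'.npz',**{k:p[k] for k in ['frame','range_z','camera_matrix','R','t']})
o=arm.get_obs(); print(o['ee_pos'])
for c in [(0.4941,-0.2204),(0.4975,-0.151)]: print(hole(p,c))
E
```

```text
[ 0.4939535  -0.22189338  0.14028067]
(((4946.74609375, -2198.3779296875), (187.1443328857422, 190.5009765625), 62.04629135131836), 691)
(((4974.916015625, -1502.5682373046875), (196.60130310058594, 193.4308624267578), 87.98648834228516), 929)
```

View pics/w9.png

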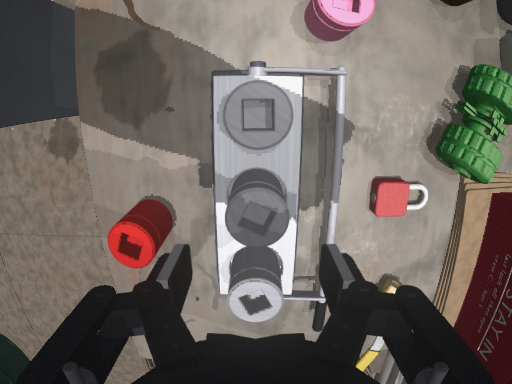

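>>> {"op": "arm_command", "data": {
  "commands": [
    {"linear": [0.0005, 0.001, -0.04], "rotation": [0, 0, 0]},
    {"linear": [0, 0, -0.03], "rotation": [0, 0, 0]},
    {"linear": [0, 0, -0.015], "rotation": [0, 0, 0]},
    {"linear": [0, 0, 0], "rotation": [0, 0, 0]}
  ]
}}

```text
time: 18.42
ee_pos: [0.4939, -0.2209, 0.0546]
ee_rot: [-0.001, 0.722, 0.692, -0.0]
contact_force: [0.2, 0.1, 1.3]
opening: 0.068
```

>>> {"op": "arm_command", "data": {
  "commands": [
    {"linear": [0, 0, 0], "rotation": [0, 0, 0]},
    {"linear": [0, 0, 0], "rotation": [0, 0, 0]},
    {"linear": [0, 0, 0], "rotation": [0, 0, 0]},
    {"linear": [0, 0, 0], "rotation": [0, 0, 0]}
  ],
  "fingers": 1,
  "squeeze": 60
}}

```text
time: 18.92
ee_pos: [0.496, -0.2214, 0.0571]
ee_rot: [0.002, 0.721, 0.693, 0.001]
contact_force: [-0.0, -1.7, 5.6]
opening: 0.044
```

>>> {"op": "arm_command", "data": {
  "commands": [
    {"linear": [0, 0, 0.03], "rotation": [0, 0, 0]},
    {"linear": [0, 0, 0.05], "rotation": [0, 0, 0]},
    {"linear": [0.001, 0.02, 0.055], "rotation": [0, 0, 0]},
    {"linear": [0.004, 0.05, 0.01], "rotation": [0, 0, 5]},
    {"linear": [0.004, 0.062, 0], "rotation": [0, 0, 6]},
    {"linear": [0.004, 0.062, 0], "rotation": [0, 0, 0]},
    {"linear": [0.004, 0.062, 0], "rotation": [0, 0, 0]},
    {"linear": [0.002, 0.06, 0], "rotation": [0, 0, 0]}
  ]
}}

```text
time: 19.92
ee_pos: [0.5126, 0.0974, 0.1998]
ee_rot: [-0.001, 0.651, 0.759, -0.001]
contact_force: [1.1, -0.4, -2.9]
opening: 0.0441
```

>>> {"op": "arm_command", "data": {
  "commands": [
    {"linear": [0.003, 0.055, 0], "rotation": [0, 0, 0]},
    {"linear": [0, 0.022, 0], "rotation": [0, 0, 0]},
    {"linear": [0, 0, 0], "rotation": [0, 0, 0]},
    {"linear": [0, 0, 0], "rotation": [0, 0, 0]}
  ]
}}

```text
time: 20.42
ee_pos: [0.5159, 0.1718, 0.1998]
ee_rot: [-0.0, 0.652, 0.759, -0.001]
contact_force: [-0.2, 0.2, -1.7]
opening: 0.0438
```

```bash
python3 - <<'E'
from h import *
p,t,c,zt=heldrep('w10',(0,0.0025))
print('to nut', np.array([0.5156,0.1786])-c)
im=rect(p,t[0]-.035,t[0]+.035,t[1]-.03,t[1]+.03,zt,0.00012); cv2.imwrite('pics/r10.png',im[:,:,::-1])
E
```

```text
20.475 [0.51611085 0.17141468 0.20007713] [ 0.3 -0.1 -2.4] [-3.000e-04  6.519e-01  7.583e-01 -8.000e-04]
top 0.2264372655903501
(((5150.29296875, 1742.5107421875), (183.76658630371094, 189.53675842285156), 72.48564147949219), 1410)
tilt [-0.00953526  0.00380115]
to nut [0.0005707  0.00434893]
```

View pics/w10.png

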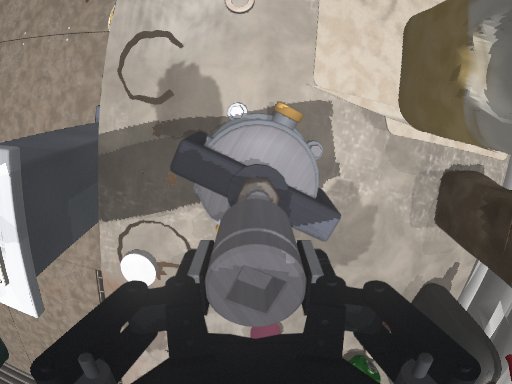

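>>> {"op": "arm_command", "data": {
  "commands": [
    {"linear": [0.0005, 0.0043, 0], "rotation": [0, 0, 0]},
    {"linear": [0, 0, -0.02], "rotation": [0, 0, 0]},
    {"linear": [0, 0, -0.015], "rotation": [0, 0, 0]},
    {"linear": [0, 0, -0.008], "rotation": [0, 0, 0]},
    {"linear": [0, 0, -0.003], "rotation": [0, 0, 0]},
    {"linear": [0, 0, -0.002], "rotation": [0, 0, 0]},
    {"linear": [0, 0, 0], "rotation": [0, 0, 0]}
  ]
}}

```text
time: 21.35
ee_pos: [0.5174, 0.1768, 0.1529]
ee_rot: [0.0, 0.651, 0.759, 0.0]
contact_force: [0.6, -0.5, -3.3]
opening: 0.0442
```

>>> {"op": "arm_command", "data": {
  "commands": [
    {"linear": [0, 0, -0.002], "rotation": [0, 0, 0]},
    {"linear": [0, 0, 0], "rotation": [0, 0, 0]}
  ]
}}

```text
time: 21.6
ee_pos: [0.5171, 0.1767, 0.1506]
ee_rot: [0.0, 0.651, 0.759, -0.0]
contact_force: [0.2, -0.3, -2.8]
opening: 0.044
```

>>> {"op": "arm_command", "data": {
  "commands": [
    {"linear": [0, 0, -0.003], "rotation": [0, 0, 0]},
    {"linear": [0, 0, 0], "rotation": [0, 0, 0]}
  ]
}}

```text
time: 21.85
ee_pos: [0.5169, 0.1766, 0.1472]
ee_rot: [-0.0, 0.651, 0.759, -0.0]
contact_force: [-0.3, 0.8, -3.1]
opening: 0.0433
```

>>> {"op": "arm_command", "data": {
  "commands": [
    {"linear": [0, 0, -0.003], "rotation": [0, 0, 0]},
    {"linear": [0, 0, 0], "rotation": [0, 0, 0]}
  ]
}}

```text
time: 22.1
ee_pos: [0.5169, 0.1766, 0.1442]
ee_rot: [-0.0, 0.651, 0.759, -0.0]
contact_force: [0.2, 0.1, -2.6]
opening: 0.0442
```

>>> {"op": "arm_command", "data": {
  "commands": [
    {"linear": [0, 0, -0.003], "rotation": [0, 0, 0]},
    {"linear": [0, 0, 0], "rotation": [0, 0, 0]}
  ]
}}

```text
time: 22.35
ee_pos: [0.5169, 0.1767, 0.1413]
ee_rot: [-0.0, 0.651, 0.759, -0.0]
contact_force: [-0.0, 0.3, -1.8]
opening: 0.0438
```

>>> {"op": "arm_command", "data": {
  "commands": [
    {"linear": [0, 0, -0.003], "rotation": [0, 0, 0]},
    {"linear": [0, 0, 0], "rotation": [0, 0, 0]}
  ]
}}

```text
time: 22.6
ee_pos: [0.5174, 0.1768, 0.1393]
ee_rot: [0.0, 0.651, 0.759, 0.0]
contact_force: [-1.4, -0.9, 0.9]
opening: 0.0438
```

```bash
python3 - <<'E'
from h import *
p,t,c,zt=heldrep('w11',(-0.001,0.0025))
E
```

```text
22.65 [0.51739398 0.17683257 0.13926357] [-0.6  0.1  2.2] [3.000e-04 6.515e-01 7.587e-01 5.000e-04]
top 0.16582839225274187
(((5164.447265625, 1794.8067626953125), (179.39222717285156, 188.29119873046875), 72.46520233154297), 1404)
tilt [-0.00649599  0.00425536]
```

View pics/w11.png

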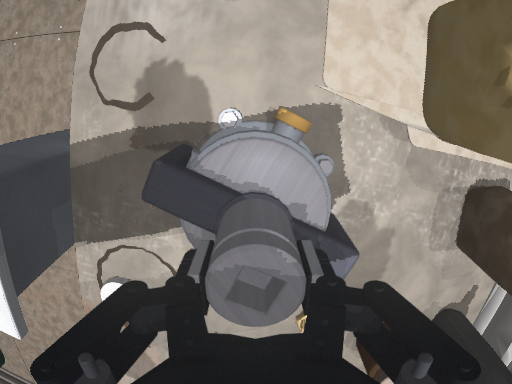

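>>> {"op": "arm_command", "data": {
  "commands": [
    {"linear": [0, 0, -0.001], "rotation": [0, 0, 0]},
    {"linear": [0, 0, 0], "rotation": [0, 0, 0]},
    {"linear": [0, 0, 0], "rotation": [0, 0, 0]}
  ]
}}

```text
time: 23.02
ee_pos: [0.5174, 0.1768, 0.1391]
ee_rot: [0.0, 0.651, 0.759, 0.001]
contact_force: [-2.8, -0.9, 7.6]
opening: 0.0438
```

```bash
python3 - <<'E'
from h import *
p=camera('side'); print(p['camera_matrix'][0])
for l in ['socket_a_mid','bail_grip','well_0']: print(l,[(np.round(d['centre'],4).tolist(),round(d['conf'],2)) for d in finder.tip_of(p,l)[:6]])
im=p['frame'][170:300,170:330]; cv2.imwrite('pics/s12.png',cv2.resize(im,None,fx=4,fy=4)[:,:,::-1])
o=arm.get_obs(); print(o['time'],o['ee_pos'],o['contact_force'],o['opening'])
E
```

```text
[374.27059127   0.         249.18343985]
socket_a_mid [([0.5234, 0.177, 0.133], 0.64), ([0.4921, -0.2905, 0.0499], 0.61), ([0.5575, -0.3557, 0.032], 0.28)]
bail_grip [([0.5598, -0.3538, 0.0317], 0.85)]
well_0 [([0.4938, -0.2188, 0.0532], 0.95), ([0.4983, -0.1518, 0.0477], 0.72), ([0.4935, -0.2896, 0.0555], 0.61)]
23.225 [0.5174025  0.17684739 0.1391283 ] [-1.80413199 -1.02579045  6.72816171] 0.04376829701185795
```

View pics/s12.png

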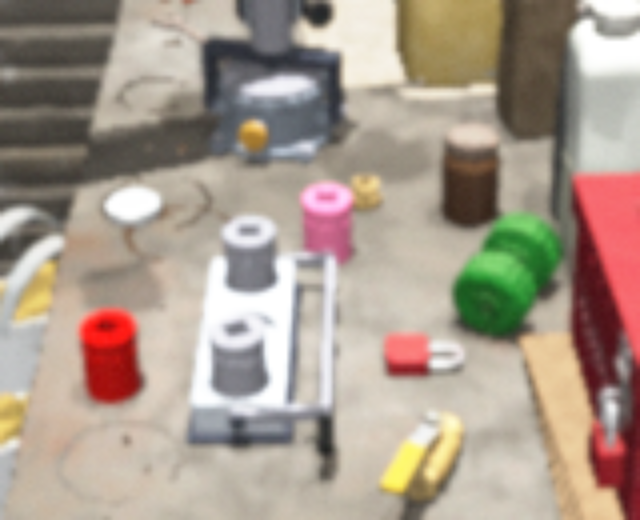

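The picture shows the bar lying open at (325,350). The sockets stand upright in the two end wells at (238,360) and (248,255), and the bystanders in view look undisturbed. The third socket is home on the nut, so I'm handing in.

```bash
python3 -c "
from plant import arm
print(arm.finish_job())"
```

```text
the job is handed in; nothing more can be done
None
```

The fitting socket was the second one I tried, from the middle well. At hand-in, 23 s into the run, it was held fully down on the nut with the gripper closed.

- **Retaining bar:** I swung it back by its handle and left it open. The last side picture puts the handle about 32 mm above the bench, against the 29 mm given for fully open.
- **Rejected socket:** the one from well 0 stopped about 43 mm above the seat in both orientations. It would not go down under 30 N or more, so I stood it back in well 0. The 43 mm is 1 mm below the 44 to 47 mm given for a too-small socket, which I put down to measurement error.
- **Fitting socket:** it slid down without resistance and touched at about 31 mm above the seat, with a tilt of about 0.01 rad. It was gripped at 60 N with about 7 N of upward reaction.
- **Position on the nut:** the wrist camera showed the socket within about 1.6 mm of where I measured the nut axis. The network's side view was about 8 mm off in x, but a socket that far off could not have gone down over the nut.
- **Other sockets and bystanders:** the side picture shows the other two sockets upright in wells 0 and 2. The bystanders in view look unmoved, but I did not measure them again.

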